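# Finish the star-order pass on a pump strainer cover

### The job

The round cover of the pump's strainer pot is being snugged down by hand in star order, a little at a time: one opposite pair of wing knobs has had its turn (their bars lie square across the line to the cover's centre), the other pair is still loose. Turn the loose knob at the spout clockwise until its bar also lies square across its line to the centre, no further, and only then do the same with the loose knob straight across the cover from it. Leave the two finished knobs as they are.

Things in the scene. Friction and masses are not known exactly. Their poses are not given: they have to be found in the camera images.
- housing: Fixed grey pump strainer pot with a bare metal cover, 232 mm across, top 70 mm above the bench, brass plug in the middle (to 86 mm). Origin: under its centre, on the bench; z up, x towards the spout, a level pipe stub 40 mm thick with a 62 mm steel end ring, reaching 200 mm from the centre. Four equal wing knobs at 90 degrees on an 85 mm radius: at +x (spout), +y, -x, -y.
- knob_spout (a joint): Turn of the loose wing knob at the spout, rad. 0: its bar points at the cover's centre; grows as it is turned clockwise seen from above; 1.57: bar square across the line to the centre (wanted, within 0.26). Starts at 0.25 to 0.75. Friction about 0.08 N m; stays where left, has stops only at 0 and 2.8, does not rise or sink.
- knob_spout_grip (a point): On the axis of the knob at the spout, at the height to grip: 104 mm above the bench, 34 mm above the cover, 10 mm below the bar's top. x runs along the bar, z up. Black bar 54 mm long, 14 mm thick, 34 mm tall, on a 38 mm round steel foot whose top is 24 mm below this point. Grip across the thickness, from above; the next knobs are 120 mm away.
- knob_across (a joint): Turn of the loose wing knob straight across the cover from the spout, rad: same knob, same meaning of the values, wanted at 1.57 within 0.26, after the knob at the spout. Starts between 0.25 and 0.75.
- knob_across_grip (a point): Grip point of the knob across from the spout: same sizes and axes as knob_spout_grip, 170 mm from it.
- knob_done_a (a joint): Turn of the finished wing knob at the housing's +y, rad, same meaning of the values: near 1.57 from the start, to be left there (within 0.26).
- knob_done_b (a joint): Turn of the finished wing knob at the housing's -y, rad: near 1.57 from the start, to be left there (within 0.26).

How it is judged:
By the outcome, as a careful person would: the job done as asked, in the order asked, and still so for the second after the job is handed in, with the robot touching nothing.
It also fails if it takes over 45 s, if anything falls off the work surface, if the arm or the gripper's body presses on something with over 40 N, if the wrist force passes 120 N, or if a joint passes its speed limit or range.

### The arm

A 6-joint arm with a two-finger parallel gripper is mounted at the origin on the work surface. World frame = base frame: x ahead of the robot, y to its left, z up, the work surface at z = 0. Lengths are in m, angles in rad, forces in N, time in s.
With the tool pointing down it reaches from about 0.3 to 0.875 m from the base axis. Payload 6.4 kg.
Tool frame: the origin (TCP) lies at the very end of the fingers, on their centre line; the grasp point (between the pads) lies ctrl.grip_point_offset behind it (ctrl.grip_point_offset is the distance from the TCP to the grasp point, in m); z points along the fingers, x is the direction in which the jaws open and shut, and the axes are right-handed (so a half turn about z gives the same grasp; the last joint's range is limited). The gripper opens to 85 mm and grips with 20 to 120 N. Pads are 22 mm wide; open, the fingers measure 114 mm over their backs; the gripper's body (76 mm by 85 mm) begins 54 mm behind the grasp point. The pads swing forward as they close: fully open they stand 13 mm farther back than shut.
Start: joints at [1.06, 0.181, 1.607, -0, 1.354, -0.206], TCP at [0.173, 0.549, 0.231] pointing down, gripper open.
Joint ranges: [-2.99, 2.99], [-0.89, 2.07], [0.3, 2.58], [-1.14, 4.28], [0, 2.63], [-3.12, 3.12]. Speed limits (rad/s): [2.57, 2.57, 3.01, 3.14, 3.14, 3.14].

### API

Orientations are given as a unit quaternion [w, x, y, z].
In Python, from bench import get_obs, viewer, workorder, ctrl gives the robot as it stands. The module is installed in compiled form; this text tells all that it offers.
- The arm moves only by the tool move_arm, never from a script. Its argument "increments" is a list of rows, each an object of numbers: "tx", "ty", "tz": the shift along the tool's x, y, z in m; "turn": the turn about the tool's z in degrees. A call has 1 to 20 rows; each row is the pose to reach, as a shift and turn from the pose commanded when the call began, along the tool's axes at that moment; what a row does not reach only later rows make up. A row lasts 1/12 s, in which the tool goes at most 41.7 mm and 7.16 degrees, less where a joint would pass 70% of its speed; a pose out of reach is approached as far as the arm can. A call with a gripper value outside its range is refused whole. "gripper" is the opening, from 0 (shut) to 1 (fully open), set as the call begins (left out, the last holds). The fingers move at their own pace and stop on an object; the grip force is fixed at half the most. Time passes only in rows, so rows that repeat a pose let the fingers close. It gives the time, the measured TCP pose, the force and the opening at its end, in the units of the state.
- get_obs(): the state, without advancing time (a new reading comes with each control period).
- viewer.camera(name): name is "side" or "top"; returns (picture, depth): 420x560x3 uint8, red, green, blue; 420x560 float32, m along the optical axis (not along the pixel's ray), 0 where there is no reading.
- viewer.get_calibration(name): a dict with "intrinsics" (3x3 intrinsics, pixels), "k1" (the pictures are not rectified: a ray, as slopes to the right and down, at radius r is drawn at 1 + k1 r^2 times it, then the intrinsics apply), "origin" and "attitude" of the camera in the world. Camera axes: x right, y up, looking along -z (the intrinsics and any distortion apply to the point x, -y, -z); pixel columns grow to the right and rows downward; lengths in m; the calibration is good to about 2 mm. A picture is of the moment at which its call begins. get_calibration takes no time and is no camera call.
- workorder.hand_in(): hands the job in, once; it reports no verdict.
The state is a dict: "time_s": time; "q": joint angles; "dq": joint speeds; "joint_efforts": joint torques, N m; "eef_pos": TCP position; "eef_rot": TCP orientation; "wrist_force": force on the tool from outside, world axes, zero at the start; "torque": the same for the moment, N m; "opening": opening from 0.0 (shut) to 1.0 (fully open).
Only numpy, scipy, OpenCV 4.12 (cv2) and the standard library are available. Lean on these libraries where they do the work, as an engineer would, in place of code of your own. Each camera call takes 0.05 s, during which the arm holds its last target.

## Working session

There is one attempt and no reset: what is moved stays moved. The work goes in short steps, Python scripts to look and compute and a tool call to move; the robot and the scene stay as the last step left them, time stands still between calls to the robot, and variables do not carry over. Pictures are saved under pics/ and viewed, and the job is handed in when it is done.

Besides the shell and the picture viewer there is one more tool, called after ">>>" as name(argument=value, ...) on one line, values as JSON. move_arm: Moves the arm, as the interface text tells. Its arguments: {"type":"object","properties":{"increments":{"type":"array"},"gripper":{"type":"number"}},"required":["increments"]}

```bash
mkdir -p pics
cat > h.py <<'E'
import numpy as np,cv2
from bench import get_obs,viewer,workorder,ctrl
def save(n,tag):
    p,d=viewer.camera(n); np.savez(f'pics/{tag}.npz',p=p,d=d); cv2.imwrite(f'pics/{tag}.png',p[:,:,::-1]); return p,d
E
python3 - <<'E'
from h import *
for n in('top','side'):
    save(n,n+'0'); print(viewer.get_calibration(n))
o=get_obs();print(o,ctrl.grip_point_offset)
E
```

```text
{'intrinsics': array([[394.55242386,   0.        , 279.10057626],
       [  0.        , 394.55242386, 212.00178004],
       [  0.        ,   0.        ,   1.        ]]), 'k1': -0.10341665305557242, 'origin': array([0.52741593, 0.06149856, 0.74616437]), 'attitude': array([ 0.70908224,  0.01554309, -0.02208974, -0.70460828])}
{'intrinsics': array([[446.79348834,   0.        , 274.15431052],
       [  0.        , 446.79348834, 209.87834598],
       [  0.        ,   0.        ,   1.        ]]), 'k1': -0.11255488409767954, 'origin': array([0.23029337, 0.37312987, 0.60631649]), 'attitude': array([-0.36823959, -0.1454499 ,  0.31952016,  0.86090115])}
{'time_s': 0.1, 'q': array([ 1.05970579e+00,  1.81479264e-01,  1.60789711e+00,  1.72941552e-05,
        1.35379985e+00, -2.06323850e-01]), 'dq': array([-0.00115409, -0.00148854, -0.00143689,  0.00113961, -0.00081942,
       -0.00109501]), 'joint_efforts': array([ 6.31867533e-04, -4.45874870e+01, -3.52242136e+01, -2.59186809e-04,
        4.09168322e-03, -1.86587607e-05]), 'eef_pos': array([0.17228655, 0.54806784, 0.23047247]), 'eef_rot': array([ 3.20004031e-04,  8.06248525e-01,  5.91576444e-01, -7.24290389e-04]), 'wrist_force': array([-0.21556796, -0.53626429, -0.82042084]), 'torque': array([-0.06857311, -0.01867926, -0.00519442]), 'opening': 1.000192553562549} 0.0187
```

View pics/top0.png

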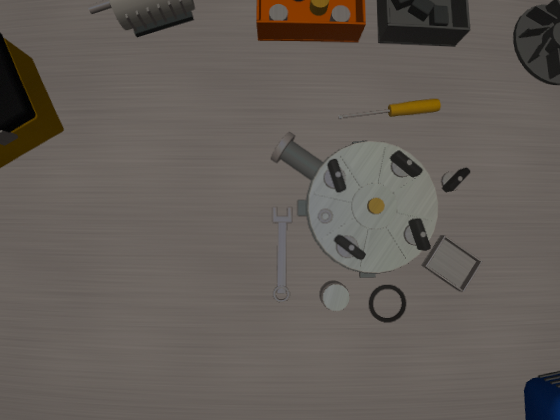

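View pics/side0.png

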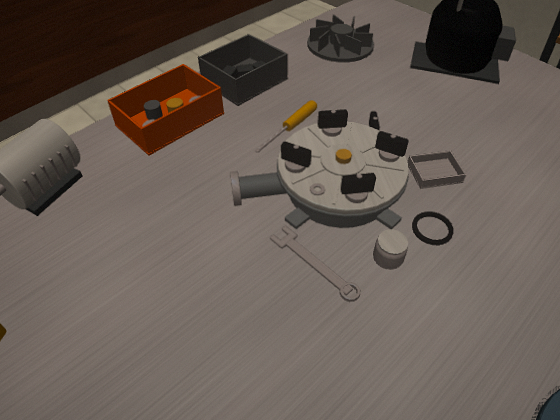

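```bash
cat >> h.py <<'E'
from scipy.spatial.transform import Rotation as R
def cal(n):
    c=viewer.get_calibration(n); a=c['attitude']; return c,R.from_quat([a[1],a[2],a[3],a[0]]).as_matrix(),np.array(c['origin'])
def rays(n,uv):
    c,M,o=cal(n); K=c['intrinsics']; k=c['k1']
    s=cv2.undistortPoints(np.float64(uv).reshape(-1,1,2),K,np.array([k,0,0,0,0.]),).reshape(-1,2)
    return np.c_[s[:,0],-s[:,1],-np.ones(len(s))]@M.T,o
def onplane(n,uv,z):
    d,o=rays(n,uv); return o+d*((z-o[2])/d[:,2])[:,None]
def cloud(n,d):
    v,u=np.mgrid[:d.shape[0],:d.shape[1]]; r,o=rays(n,np.c_[u.ravel(),v.ravel()])
    P=o+r*d.ravel()[:,None]; P[d.ravel()==0]=np.nan; return P.reshape(d.shape+(3,))
def measure(n,p,d,zlo=.1,cen=None):
    P=cloud(n,d); g=p.max(2)
    m=((P[...,2]>zlo)&(P[...,2]<.125)&(g<75)).astype(np.uint8)
    nc,l,st,ce=cv2.connectedComponentsWithStats(m)
    out=[]
    for i in range(1,nc):
        if st[i,4]<60: continue
        v,u=np.where(l==i); X=P[l==i]
        if cen is not None and np.linalg.norm(X[:,:2].mean(0)-cen)>.13: continue
        Q=onplane(n,np.c_[u,v],.114)[:,:2].astype(np.float32)
        (c,wh,a)=cv2.minAreaRect(Q)
        b=cv2.PCACompute2(Q,None); e=b[1][0]
        out.append((ce[i],st[i,4],np.median(X[:,2]),c,wh,a,b[0][0],np.degrees(np.arctan2(e[1],e[0]))))
    return out
E
python3 - <<'E'
from h import *
np.set_printoptions(precision=4,suppress=True)
for n in('top','side'):
    z=np.load(f'pics/{n}0.npz');p,d=z['p'],z['d']
    for zl in(.095,.108):
      print(n,zl)
      for o in measure(n,p,d,zl): print(*o)
    P=cloud(n,d)
    hsv=cv2.cvtColor(p,cv2.COLOR_RGB2HSV)
    m=(hsv[...,1]>140)&(hsv[...,0]>10)&(hsv[...,0]<30)&(P[...,2]>.08)&(P[...,2]<.095)
    v,u=np.where(m);print('plug',m.sum(),u.mean(),v.mean(),onplane(n,[[u.mean(),v.mean()]],.086),P[m].mean(0))
E
```

```text
top 0.095
[15.7984 97.7846] 729 0.11401937448696498 (0.781692624092102, 0.513132631778717) (0.20398035645484924, 0.06787608563899994) 6.392645835876465 [0.7567 0.5127] 11.549912
[406.3639 163.1315] 327 0.11139382522819108 (0.6427876949310303, -0.15298959612846375) (0.05490146204829216, 0.018847089260816574) 51.91362762451172 [ 0.6428 -0.1527] 53.29278
[336.1824 175.3176] 296 0.11203690919711107 (0.6218971610069275, -0.036289725452661514) (0.05353701487183571, 0.016072534024715424) 18.18009376525879 [ 0.6213 -0.0364] 17.269016
[420.1153 234.0872] 321 0.11158247183200665 (0.5268157720565796, -0.17407222092151642) (0.05476102977991104, 0.018227703869342804) 19.30751609802246 [ 0.5266 -0.1741] 20.683838
[349.6449 246.7246] 276 0.11239049544529911 (0.5060518383979797, -0.05811016261577606) (0.05487513914704323, 0.014513952657580376) 53.51074981689453 [ 0.506  -0.0579] 53.99167
[553.2609 405.9921] 253 0.10330467035483903 (0.23050899803638458, -0.4190419316291809) (0.022035911679267883, 0.05046601593494415) 84.01715087890625 [ 0.2287 -0.4199] -7.618188
top 0.108
[16.1159 94.5704] 561 0.1167
[... 2303 characters left out ...]
.020092863589525223) 51.694393157958984 [ 0.6433 -0.1524] 51.683475
[392.608  137.8945] 199 0.1131172215785553 (0.5256450176239014, -0.1741434931755066) (0.052657902240753174, 0.02018040418624878) 19.697175979614258 [ 0.5255 -0.1744] 18.827896
[296.0518 148.7824] 193 0.11240879296586698 (0.6202234029769897, -0.03534550219774246) (0.053832538425922394, 0.016713591292500496) 18.583694458007812 [ 0.6205 -0.035 ] 17.938078
[358.7265 177.9017] 234 0.11274192781962458 (0.5040178298950195, -0.05613412335515022) (0.05384646728634834, 0.018278885632753372) 51.97421646118164 [ 0.5039 -0.0567] 52.224564
plug 182 353.15934065934067 145.54395604395606 [[ 0.5782 -0.1372  0.086 ]] [ 0.5801 -0.1488  0.0853]
```

Run:
```python
from h import *
z=np.load('pics/top0.npz');p=z['p'][110:290,255:485]
cv2.imwrite('pics/top0z.png',cv2.resize(np.clip(p[:,:,::-1]*1.6,0,255).astype(np.uint8),None,fx=3.3,fy=3.3,interpolation=cv2.INTER_CUBIC))
```

```text
(no output)
```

View pics/top0z.png

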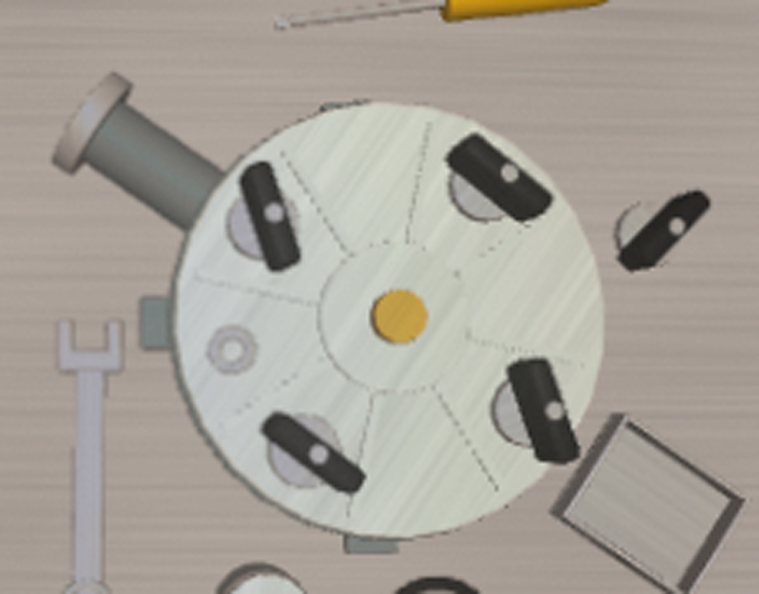

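```bash
cat >> h.py <<'E'
def goto(xy,z,jaw):
    o=get_obs();w=o['eef_rot'];M=R.from_quat([w[1],w[2],w[3],w[0]]).as_matrix()
    dlt=np.array([xy[0],xy[1],z])-o['eef_pos']; a=np.degrees(np.arctan2(M[1,0],M[0,0]))
    print('shift mm',(M.T@dlt*1000).round(1),'turn',round((a-jaw+90)%180-90,1),'jaw now',round(a,1),'tilt',M[:,2].round(4))
E
python3 -c "
from h import *
goto((.622,-.037),.17,108.4)"
```

```text
shift mm [-423.1  604.6   60.9] turn -35.9 jaw now 72.5 tilt [-8.0e-04 -1.4e-03 -1.0e+00]
```

>>> move_arm(increments=[{"tx": -0.02, "ty": 0.03, "turn": -4}, {"tx": -0.042, "ty": 0.06, "turn": -8}, {"tx": -0.063, "ty": 0.09, "turn": -12}, {"tx": -0.084, "ty": 0.12, "turn": -16}, {"tx": -0.105, "ty": 0.15, "turn": -20}, {"tx": -0.126, "ty": 0.18, "turn": -24}, {"tx": -0.147, "ty": 0.21, "turn": -28}, {"tx": -0.168, "ty": 0.24, "turn": -32}, {"tx": -0.189, "ty": 0.27, "turn": -35.9}, {"tx": -0.21, "ty": 0.3, "turn": -35.9}, {"tx": -0.231, "ty": 0.33, "turn": -35.9}, {"tx": -0.252, "ty": 0.36, "turn": -35.9}, {"tx": -0.273, "ty": 0.39, "turn": -35.9}, {"tx": -0.294, "ty": 0.42, "turn": -35.9}, {"tx": -0.315, "ty": 0.45, "turn": -35.9}, {"tx": -0.336, "ty": 0.48, "turn": -35.9}, {"tx": -0.357, "ty": 0.51, "turn": -35.9}, {"tx": -0.378, "ty": 0.54, "turn": -35.9}, {"tx": -0.399, "ty": 0.57, "turn": -35.9}, {"tx": -0.412, "ty": 0.59, "tz": 0.02, "turn": -35.9}])

```text
validation failed for argument at $.in...
```

```bash
python3 -c "
from h import *
goto((.622,-.037),.17,108.4)"
```

```text
shift mm [-423.1  604.6   60.9] turn -35.9 jaw now 72.5 tilt [-8.0e-04 -1.4e-03 -1.0e+00]
```

>>> move_arm(increments=[{"tx": -0.21, "ty": 0.3, "tz": 0.0, "turn": -20}])

```text
time_s: 0.18
eef_pos: [0.1937, 0.5201, 0.2308]
eef_rot: [-0.001, 0.77, 0.638, -0.0]
wrist_force: [2.0, -1.0, 0.3]
opening: 0.998
```

```bash
python3 -c "
from h import *
goto((.622,-.037),.17,108.4)"
```

```text
shift mm [-468.2  524.2   59.1] turn -29.1 jaw now 79.3 tilt [-0.0019  0.0016 -1.    ]
```

>>> move_arm(increments=[{"tx": -0.36, "ty": 0.4, "tz": 0.0, "turn": -29}, {"tx": -0.36, "ty": 0.4, "tz": 0.0, "turn": -29}, {"tx": -0.36, "ty": 0.4, "tz": 0.0, "turn": -29}, {"tx": -0.36, "ty": 0.4, "tz": 0.0, "turn": -29}, {"tx": -0.36, "ty": 0.4, "tz": 0.0, "turn": -29}, {"tx": -0.36, "ty": 0.4, "tz": 0.0, "turn": -29}, {"tx": -0.36, "ty": 0.4, "tz": 0.0, "turn": -29}, {"tx": -0.36, "ty": 0.4, "tz": 0.0, "turn": -29}, {"tx": -0.36, "ty": 0.4, "tz": 0.0, "turn": -29}, {"tx": -0.36, "ty": 0.4, "tz": 0.0, "turn": -29}, {"tx": -0.46, "ty": 0.515, "tz": 0.04, "turn": -29}, {"tx": -0.46, "ty": 0.515, "tz": 0.04, "turn": -29}, {"tx": -0.46, "ty": 0.515, "tz": 0.04, "turn": -29}, {"tx": -0.46, "ty": 0.515, "tz": 0.04, "turn": -29}, {"tx": -0.46, "ty": 0.515, "tz": 0.04, "turn": -29}, {"tx": -0.46, "ty": 0.515, "tz": 0.04, "turn": -29}, {"tx": -0.46, "ty": 0.515, "tz": 0.04, "turn": -29}, {"tx": -0.46, "ty": 0.515, "tz": 0.04, "turn": -29}])

```text
time_s: 1.68
eef_pos: [0.6189, -0.0365, 0.1891]
eef_rot: [0.0, 0.588, 0.809, -0.001]
wrist_force: [-2.3, -0.8, 0.1]
opening: 0.996
```

```bash
python3 -c "
from h import *
goto((.622,-.037),.086,108.4)"
```

```text
shift mm [ -1.3   2.9 103.1] turn -0.4 jaw now 108.0 tilt [-8.0e-04 -1.8e-03 -1.0e+00]
```

>>> move_arm(increments=[{"tx": 0.0, "ty": 0.0, "tz": 0.0, "turn": 0}, {"tx": 0.0, "ty": 0.0, "tz": 0.0, "turn": 0}, {"tx": 0.0, "ty": 0.0, "tz": 0.0, "turn": 0}])

```text
time_s: 1.93
eef_pos: [0.6159, -0.0292, 0.1912]
eef_rot: [-0.0, 0.586, 0.811, -0.0]
wrist_force: [0.1, -1.0, -0.5]
opening: 1.005
```

```bash
python3 -c "
from h import *
goto((.622,-.037),.086,108.4)
save('side','s1');save('top','t1')"
```

```text
shift mm [ -9.4   3.4 105.2] turn -0.1 jaw now 108.3 tilt [-8.e-04  5.e-04 -1.e+00]
```

View pics/s1.png

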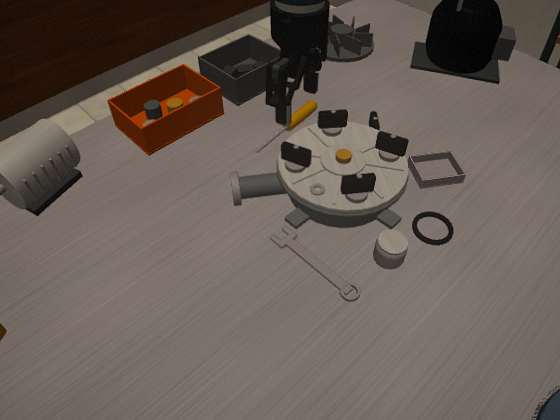

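The gripper (fingertips near (280,115) and (312,90)) stands above the spout knob at (296,153); the scene is untouched. Descending.

>>> move_arm(increments=[{"tx": -0.009, "ty": 0.003, "tz": 0.03, "turn": 0}, {"tx": -0.009, "ty": 0.003, "tz": 0.05, "turn": 0}, {"tx": -0.009, "ty": 0.003, "tz": 0.06, "turn": 0}, {"tx": -0.009, "ty": 0.003, "tz": 0.06, "turn": 0}, {"tx": -0.009, "ty": 0.003, "tz": 0.06, "turn": 0}, {"tx": -0.009, "ty": 0.003, "tz": 0.06, "turn": 0}])

```text
time_s: 2.53
eef_pos: [0.6231, -0.0377, 0.133]
eef_rot: [0.001, 0.586, 0.811, 0.0]
wrist_force: [-0.2, -0.1, -0.1]
opening: 1.0
```

```bash
python3 -c "
from h import *
goto((.622,-.037),.086,108.4)
save('side','s2')"
```

```text
shift mm [ 1.  -0.9 47. ] turn -0.1 jaw now 108.3 tilt [ 2.3e-03 -5.0e-04 -1.0e+00]
```

View pics/s2.png

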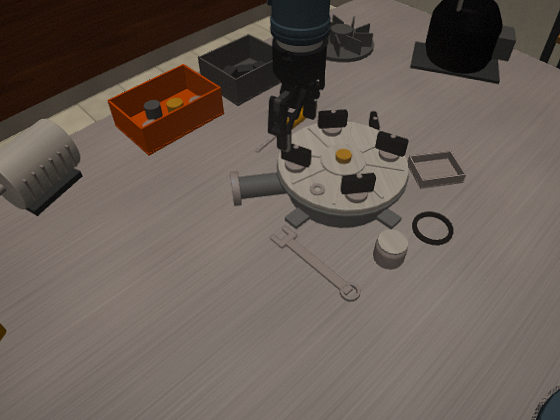

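Fingers at (285,135) and ~(312,120) straddle the bar at (296,153). Going down.

>>> move_arm(increments=[{"tx": 0.001, "ty": -0.001, "tz": 0.02, "turn": 0}, {"tx": 0.001, "ty": -0.001, "tz": 0.035, "turn": 0}, {"tx": 0.001, "ty": -0.001, "tz": 0.046, "turn": 0}, {"tx": 0.001, "ty": -0.001, "tz": 0.046, "turn": 0}, {"tx": 0.001, "ty": -0.001, "tz": 0.046, "turn": 0}, {"tx": 0.001, "ty": -0.001, "tz": 0.046, "turn": 0}])

```text
time_s: 3.08
eef_pos: [0.6219, -0.0376, 0.0866]
eef_rot: [0.001, 0.586, 0.81, 0.0]
wrist_force: [0.8, 0.4, 0.6]
opening: 1.001
```

```bash
python3 -c "
from h import *
goto((.622,-.037),.086,108.4)
print(get_obs()['wrist_force'])"
```

```text
shift mm [0.5 0.3 0.6] turn -0.1 jaw now 108.3 tilt [ 1.8e-03 -5.0e-04 -1.0e+00]
[0.7899995  0.39256658 0.58659777]
```

Close.

>>> move_arm(gripper=0.0, increments=[{"tx": 0.0, "ty": 0.0, "tz": 0.0, "turn": 0}, {"tx": 0.0, "ty": 0.0, "tz": 0.0, "turn": 0}, {"tx": 0.0, "ty": 0.0, "tz": 0.0, "turn": 0}, {"tx": 0.0, "ty": 0.0, "tz": 0.0, "turn": 0}, {"tx": 0.0, "ty": 0.0, "tz": 0.0, "turn": 0}, {"tx": 0.0, "ty": 0.0, "tz": 0.0, "turn": 0}, {"tx": 0.0, "ty": 0.0, "tz": 0.0, "turn": 0}, {"tx": 0.0, "ty": 0.0, "tz": 0.0, "turn": 0}])

```text
time_s: 3.75
eef_pos: [0.622, -0.0399, 0.0859]
eef_rot: [0.002, 0.586, 0.81, -0.001]
wrist_force: [0.9, -8.5, -0.1]
opening: 0.153
```

```bash
python3 -c "
from h import *
o=get_obs();print(o['wrist_force'],o['torque'],o['opening']);goto((.622,-.037),.086,108.4)"
```

```text
[ 0.85546956 -8.47658413 -0.0793293 ] [-1.10598961 -0.12660586  0.05059008] 0.15331283860220157
shift mm [ 2.7  0.9 -0.1] turn -0.2 jaw now 108.2 tilt [ 0.0021 -0.0036 -1.    ]
```

>>> move_arm(increments=[{"tx": -0.0025, "ty": 0.0, "tz": 0.0, "turn": 0}, {"tx": -0.0025, "ty": 0.0, "tz": 0.0, "turn": 3}, {"tx": -0.0025, "ty": 0.0, "tz": 0.0, "turn": 7}, {"tx": -0.0025, "ty": 0.0, "tz": 0.0, "turn": 11}, {"tx": -0.0025, "ty": 0.0, "tz": 0.0, "turn": 15}, {"tx": -0.0025, "ty": 0.0, "tz": 0.0, "turn": 19}, {"tx": -0.0025, "ty": 0.0, "tz": 0.0, "turn": 23}, {"tx": -0.0025, "ty": 0.0, "tz": 0.0, "turn": 26}, {"tx": -0.0025, "ty": 0.0, "tz": 0.0, "turn": 26}, {"tx": -0.0025, "ty": 0.0, "tz": 0.0, "turn": 26}])

```text
time_s: 4.58
eef_pos: [0.6219, -0.0383, 0.0859]
eef_rot: [-0.001, 0.753, 0.658, 0.001]
wrist_force: [-1.5, 4.8, 5.2]
opening: 0.15
```

```bash
python3 -c "
from h import *
o=get_obs();print(o['wrist_force'],o['torque'],o['opening']);goto((.622,-.0405),.086,55.4)"
```

```text
[-1.48466071  4.83336747  5.21412937] [ 1.03202277  0.25653928 -0.01739582] 0.150161709593777
shift mm [-2.1  0.4 -0.1] turn 26.9 jaw now 82.3 tilt [ 1.0e-04  2.1e-03 -1.0e+00]
```

>>> move_arm(increments=[{"tx": 0.001, "ty": 0.0, "tz": 0.0, "turn": 4}, {"tx": 0.001, "ty": 0.0, "tz": 0.0, "turn": 8}, {"tx": 0.001, "ty": 0.0, "tz": 0.0, "turn": 12}, {"tx": 0.001, "ty": 0.0, "tz": 0.0, "turn": 16}, {"tx": 0.001, "ty": 0.0, "tz": 0.0, "turn": 20}, {"tx": 0.001, "ty": 0.0, "tz": 0.0, "turn": 24}, {"tx": 0.001, "ty": 0.0, "tz": 0.0, "turn": 27}, {"tx": 0.001, "ty": 0.0, "tz": 0.0, "turn": 27}, {"tx": 0.001, "ty": 0.0, "tz": 0.0, "turn": 27}, {"tx": 0.001, "ty": 0.0, "tz": 0.0, "turn": 27}])

```text
time_s: 5.42
eef_pos: [0.6226, -0.0367, 0.0859]
eef_rot: [-0.001, 0.886, 0.464, 0.001]
wrist_force: [0.9, 7.6, 4.6]
opening: 0.152
```

```bash
python3 -c "
from h import *
o=get_obs();print(o['wrist_force'],o['torque'],o['opening']);goto((.622,-.0405),.086,55.4)"
```

```text
[0.94633589 7.63948932 4.56794793] [ 1.41375037e+00 -1.58790153e-01 -1.00766811e-03] 0.15173905701738558
shift mm [-3.5  1.7 -0.1] turn -0.1 jaw now 55.3 tilt [ 0.0015  0.003  -1.    ]
```

>>> move_arm(gripper=1.0, increments=[{"tx": 0.0, "ty": 0.0, "tz": 0.0, "turn": 0}, {"tx": 0.0, "ty": 0.0, "tz": 0.0, "turn": 0}, {"tx": 0.0, "ty": 0.0, "tz": 0.0, "turn": 0}, {"tx": 0.0, "ty": 0.0, "tz": 0.0, "turn": 0}, {"tx": 0.0, "ty": 0.0, "tz": 0.0, "turn": 0}, {"tx": 0.0, "ty": 0.0, "tz": 0.0, "turn": 0}, {"tx": 0.0, "ty": 0.0, "tz": 0.0, "turn": 0}, {"tx": 0.0, "ty": 0.0, "tz": -0.03, "turn": 0}, {"tx": 0.0, "ty": 0.0, "tz": -0.06, "turn": 0}, {"tx": 0.0, "ty": 0.0, "tz": -0.09, "turn": 0}, {"tx": 0.0, "ty": 0.0, "tz": -0.11, "turn": 0}, {"tx": 0.0, "ty": 0.0, "tz": -0.11, "turn": 0}, {"tx": 0.0, "ty": 0.0, "tz": -0.11, "turn": 0}])

```text
time_s: 6.5
eef_pos: [0.6229, -0.039, 0.197]
eef_rot: [0.001, 0.886, 0.464, 0.001]
wrist_force: [-0.3, 0.2, 0.5]
opening: 0.999
```

Run:
```python
from h import *
np.set_printoptions(precision=4,suppress=True)
p,d=save('side','s3')
for o in measure('side',p,d,.108,(.575,-.107)): print(*o)
p,d=save('top','t3')
for o in measure('top',p,d,.108,(.575,-.107)): print(*o)
goto((.5272,-.177),.195,108.7)
```

```text
[332.4602 113.142 ] 176 0.11261457451529983 (0.6434136033058167, -0.15188124775886536) (0.05445103347301483, 0.020786650478839874) 51.69438934326172 [ 0.6433 -0.1521] 52.02258
[392.6373 137.8446] 193 0.11317804527103065 (0.5257309675216675, -0.17445257306098938) (0.052749503403902054, 0.020344289019703865) 17.0108699798584 [ 0.5255 -0.1745] 18.21156
[295.8247 148.9221] 154 0.11282939462582192 (0.6208271980285645, -0.03473803773522377) (0.012881197966635227, 0.057159557938575745) 55.154266357421875 [ 0.6206 -0.0347] -34.10696
[358.6008 177.9832] 238 0.11286501180584885 (0.5043014287948608, -0.056346017867326736) (0.05387672036886215, 0.0174834206700325) 52.3000602722168 [ 0.5039 -0.0564] 52.9504
[416.3676 169.5588] 68 0.11195581342746691 (0.6321544051170349, -0.16905033588409424) (0.016368452459573746, 0.013268597424030304) 45.447303771972656 [ 0.6324 -0.1693] 72.538246
[421.6833 234.2579] 221 0.11226916720917046 (0.5269304513931274, -0.17691755294799805) (0.05300243943929672, 0.013838628306984901) 17.851924896240234 [ 0.5264 -0.1767] 19.399282
[357.7143 252.2589] 112 0.11247137927268308 (0.49831241369247437, -0.06890692561864853) (0.028198353946208954, 0.01309837494045496) 51.727935791015625 [ 0.4972 -0.071 ] 48.29368
shift mm [-167.3    1.7   -0.8] turn -53.5 jaw now 55.2 tilt [-0.0019  0.0004 -1.    ]
```

View pics/s3.png

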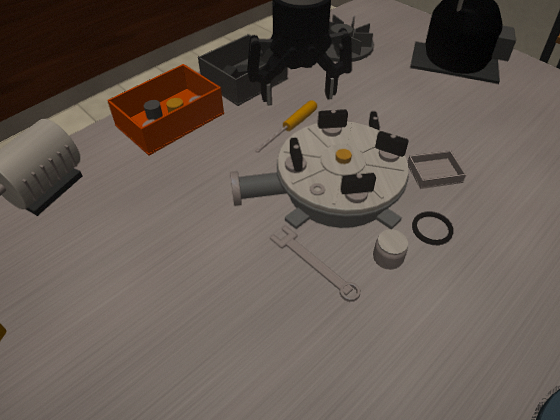

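The spout knob's bar at (296,153) now stands square (−34.5° vs the line's 55.4°). Moving to the one across.

>>> move_arm(increments=[{"tx": -0.03, "ty": 0.0, "tz": 0.0, "turn": -7}, {"tx": -0.06, "ty": 0.0, "tz": 0.0, "turn": -14}, {"tx": -0.09, "ty": 0.0, "tz": 0.0, "turn": -21}, {"tx": -0.12, "ty": 0.001, "tz": 0.0, "turn": -28}, {"tx": -0.15, "ty": 0.001, "tz": 0.0, "turn": -35}, {"tx": -0.167, "ty": 0.0015, "tz": 0.0, "turn": -42}, {"tx": -0.167, "ty": 0.0015, "tz": 0.0, "turn": -49}, {"tx": -0.167, "ty": 0.0015, "tz": 0.0, "turn": -53.5}, {"tx": -0.167, "ty": 0.0015, "tz": 0.03, "turn": -53.5}, {"tx": -0.167, "ty": 0.0015, "tz": 0.06, "turn": -53.5}, {"tx": -0.167, "ty": 0.0015, "tz": 0.06, "turn": -53.5}, {"tx": -0.167, "ty": 0.0015, "tz": 0.06, "turn": -53.5}, {"tx": -0.167, "ty": 0.0015, "tz": 0.06, "turn": -53.5}])

```text
time_s: 7.68
eef_pos: [0.528, -0.1769, 0.1356]
eef_rot: [-0.0, 0.582, 0.813, -0.0]
wrist_force: [0.3, -0.5, 0.8]
opening: 1.0
```

```bash
python3 -c "
from h import *
goto((.5272,-.1775),.086,108.7)
save('side','s4')"
```

```text
shift mm [-0.4 -1.  49.6] turn 0.1 jaw now 108.8 tilt [-6.e-04  3.e-04 -1.e+00]
```

View pics/s4.png

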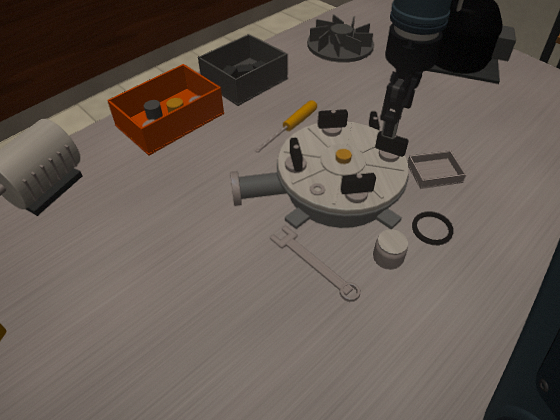

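The open fingers (front one at (388,125)) straddle the across knob at (392,145). Down and close.

>>> move_arm(increments=[{"tx": 0.0, "ty": -0.001, "tz": 0.02, "turn": 0}, {"tx": 0.0, "ty": -0.001, "tz": 0.035, "turn": 0}, {"tx": 0.0, "ty": -0.001, "tz": 0.049, "turn": 0}, {"tx": 0.0, "ty": -0.001, "tz": 0.049, "turn": 0}, {"tx": 0.0, "ty": -0.001, "tz": 0.049, "turn": 0}, {"tx": 0.0, "ty": -0.001, "tz": 0.049, "turn": 0}])

```text
time_s: 8.23
eef_pos: [0.5282, -0.1778, 0.0881]
eef_rot: [0.001, 0.582, 0.813, 0.0]
wrist_force: [0.9, -0.8, 0.3]
opening: 1.004
```

>>> move_arm(gripper=0.0, increments=[{"tx": 0.0, "ty": 0.0, "tz": 0.0, "turn": 0}, {"tx": 0.0, "ty": 0.0, "tz": 0.0, "turn": 0}, {"tx": 0.0, "ty": 0.0, "tz": 0.0, "turn": 0}, {"tx": 0.0, "ty": 0.0, "tz": 0.0, "turn": 0}, {"tx": 0.0, "ty": 0.0, "tz": 0.0, "turn": 0}, {"tx": 0.0, "ty": 0.0, "tz": 0.0, "turn": 0}, {"tx": 0.0, "ty": 0.0, "tz": 0.0, "turn": 0}, {"tx": 0.0, "ty": 0.0, "tz": 0.0, "turn": 0}])

```text
time_s: 8.9
eef_pos: [0.5278, -0.179, 0.0869]
eef_rot: [0.002, 0.583, 0.813, -0.001]
wrist_force: [0.6, -5.6, 0.1]
opening: 0.151
```

```bash
python3 -c "
from h import *
o=get_obs();print(o['wrist_force'],o['torque'],o['opening']);goto((.5272,-.1775),.086,55.4)"
```

```text
[ 0.59995446 -5.59851485  0.12267884] [-0.76796066 -0.09025065  0.06265109] 0.1511878252715963
shift mm [ 1.6 -0.1  0.9] turn 53.3 jaw now 108.7 tilt [ 0.0018 -0.0031 -1.    ]
```

>>> move_arm(increments=[{"tx": -0.001, "ty": 0.0, "tz": 0.0, "turn": 0}, {"tx": -0.001, "ty": 0.0, "tz": 0.0, "turn": 3}, {"tx": -0.001, "ty": 0.0, "tz": 0.0, "turn": 7}, {"tx": -0.001, "ty": 0.0, "tz": 0.0, "turn": 11}, {"tx": -0.001, "ty": 0.0, "tz": 0.0, "turn": 15}, {"tx": -0.001, "ty": 0.0, "tz": 0.0, "turn": 19}, {"tx": -0.001, "ty": 0.0, "tz": 0.0, "turn": 23}, {"tx": -0.001, "ty": 0.0, "tz": 0.0, "turn": 26}, {"tx": -0.001, "ty": 0.0, "tz": 0.0, "turn": 26}, {"tx": -0.001, "ty": 0.0, "tz": 0.0, "turn": 26}])

```text
time_s: 9.73
eef_pos: [0.5278, -0.1785, 0.0869]
eef_rot: [0.001, 0.75, 0.661, 0.0]
wrist_force: [-0.8, -2.1, 4.4]
opening: 0.148
```

>>> move_arm(increments=[{"tx": 0.0, "ty": 0.0, "tz": 0.0, "turn": 4}, {"tx": 0.0, "ty": 0.0, "tz": 0.0, "turn": 8}, {"tx": 0.0, "ty": 0.0, "tz": 0.0, "turn": 12}, {"tx": 0.0, "ty": 0.0, "tz": 0.0, "turn": 16}, {"tx": 0.0, "ty": 0.0, "tz": 0.0, "turn": 20}, {"tx": 0.0, "ty": 0.0, "tz": 0.0, "turn": 24}, {"tx": 0.0, "ty": 0.0, "tz": 0.0, "turn": 27.3}, {"tx": 0.0, "ty": 0.0, "tz": 0.0, "turn": 27.3}, {"tx": 0.0, "ty": 0.0, "tz": 0.0, "turn": 27.3}, {"tx": 0.0, "ty": 0.0, "tz": 0.0, "turn": 27.3}])

```text
time_s: 10.57
eef_pos: [0.5281, -0.1779, 0.0869]
eef_rot: [0.0, 0.884, 0.467, 0.001]
wrist_force: [1.4, 1.3, 4.8]
opening: 0.153
```

```bash
python3 -c "
from h import *
o=get_obs();print(o['wrist_force'],o['torque'],o['opening']);goto((.5272,-.1775),.086,55.4)"
```

```text
[1.37971346 1.27800164 4.80308817] [ 0.44019131 -0.43385735 -0.10547542] 0.15284765466057493
shift mm [-0.1 -0.9  0.9] turn 0.2 jaw now 55.6 tilt [ 1.5e-03  2.0e-04 -1.0e+00]
```

>>> move_arm(gripper=1.0, increments=[{"tx": 0.0, "ty": 0.0, "tz": 0.0, "turn": 0}, {"tx": 0.0, "ty": 0.0, "tz": 0.0, "turn": 0}, {"tx": 0.0, "ty": 0.0, "tz": 0.0, "turn": 0}, {"tx": 0.0, "ty": 0.0, "tz": 0.0, "turn": 0}, {"tx": 0.0, "ty": 0.0, "tz": 0.0, "turn": 0}, {"tx": 0.0, "ty": 0.0, "tz": 0.0, "turn": 0}, {"tx": 0.0, "ty": 0.0, "tz": 0.0, "turn": 0}, {"tx": 0.0, "ty": 0.0, "tz": -0.03, "turn": 0}, {"tx": 0.0, "ty": 0.0, "tz": -0.06, "turn": 0}, {"tx": 0.0, "ty": 0.0, "tz": -0.09, "turn": 0}, {"tx": 0.0, "ty": 0.0, "tz": -0.12, "turn": 0}, {"tx": 0.0, "ty": 0.0, "tz": -0.14, "turn": 0}, {"tx": 0.0, "ty": 0.0, "tz": -0.14, "turn": 0}, {"tx": 0.0, "ty": 0.0, "tz": -0.14, "turn": 0}])

```text
time_s: 11.73
eef_pos: [0.5281, -0.1785, 0.2278]
eef_rot: [0.001, 0.885, 0.465, 0.001]
wrist_force: [-0.4, 0.1, -0.4]
opening: 0.999
```

Run:
```python
from h import *
goto((.40,-.33),.24,55.4)
```

```text
shift mm [-197.4  -19.6  -12.3] turn 0.1 jaw now 55.5 tilt [ 0.0028 -0.0017 -1.    ]
```

>>> move_arm(increments=[{"tx": -0.03, "ty": -0.003, "tz": -0.01, "turn": 0}, {"tx": -0.06, "ty": -0.006, "tz": -0.01, "turn": 0}, {"tx": -0.09, "ty": -0.009, "tz": -0.01, "turn": 0}, {"tx": -0.12, "ty": -0.012, "tz": -0.01, "turn": 0}, {"tx": -0.15, "ty": -0.015, "tz": -0.01, "turn": 0}, {"tx": -0.18, "ty": -0.02, "tz": -0.01, "turn": 0}, {"tx": -0.197, "ty": -0.02, "tz": -0.01, "turn": 0}, {"tx": -0.197, "ty": -0.02, "tz": -0.01, "turn": 0}, {"tx": -0.197, "ty": -0.02, "tz": -0.01, "turn": 0}])

```text
time_s: 12.48
eef_pos: [0.3982, -0.3289, 0.2347]
eef_rot: [-0.001, 0.886, 0.464, -0.0]
wrist_force: [1.1, 0.3, -0.2]
opening: 1.006
```

Run:
```python
from h import *
np.set_printoptions(precision=4,suppress=True)
for n in('side','top'):
    p,d=save(n,n+'5')
    for o in measure(n,p,d,.108,(.575,-.107)): print(*o)
```

```text
[332.5465 113.1221] 172 0.11269215109812977 (0.643118679523468, -0.15253393352031708) (0.053061071783304214, 0.020440375432372093) 51.694393157958984 [ 0.6432 -0.1523] 52.711075
[392.0698 138.4419] 172 0.11343956551370007 (0.5265370011329651, -0.1732165664434433) (0.016466781497001648, 0.0547182559967041) 54.54204559326172 [ 0.5253 -0.1727] -34.87457
[295.8176 149.0943] 159 0.11288764877628038 (0.6213123798370361, -0.035006895661354065) (0.013231190852820873, 0.05610525235533714) 55.66905212402344 [ 0.6203 -0.0344] -34.47161
[358.6293 177.8793] 232 0.11274054122388927 (0.5042058825492859, -0.056550174951553345) (0.053422700613737106, 0.01747000403702259) 51.974220275878906 [ 0.504  -0.0566] 52.351284
[407.7331 162.3305] 236 0.11216263178976682 (0.6441793441772461, -0.1552654504776001) (0.05301820486783981, 0.014042980037629604) 52.27583312988281 [ 0.6442 -0.155 ] 51.70735
[337.0041 174.5902] 244 0.11239857539681442 (0.6223075985908508, -0.03758198022842407) (0.013807815499603748, 0.05333678796887398) 55.04008865356445 [ 0.6225 -0.0377] -34.355827
[421.5413 233.7769] 242 0.11227145586261278 (0.5270275473594666, -0.17657892405986786) (0.014591622166335583, 0.052687082439661026) 57.09937286376953 [ 0.5272 -0.1765] -33.77601
[350.1725 246.7137] 255 0.11230380284698394 (0.5060103535652161, -0.05871455371379852) (0.053853970021009445, 0.013861842453479767) 53.510746002197266 [ 0.506  -0.0588] 53.43544
```

View pics/top5.png

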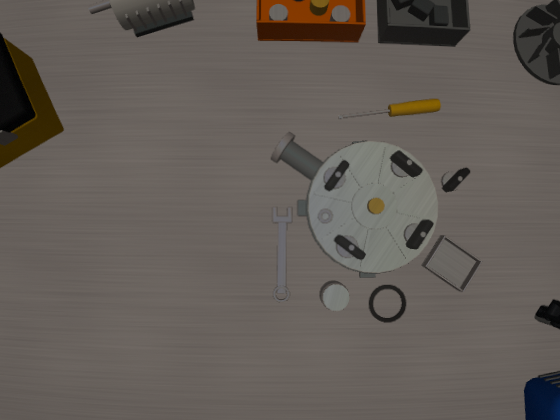

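The loose pair, at (337,175) and (421,234), now lies square. The finished knobs at (407,162) and (350,247) are unchanged, and the gripper is well clear at (550,313).

```bash
python3 -c "
from h import *
print(workorder.hand_in())"
```

```text
the job is handed in; nothing more can be done
None
```

I turned the loose knob at the spout clockwise by about 53°, released it and checked it. Then I did the same with the knob straight across, withdrew the gripper and handed the job in at about 12.6 s.

- **Turned knobs:** In the last pictures the two bars lie at about −34.4° and −34.3°, taking the mean of both cameras. Square to the spout line, which I measured at about 55.4°, is −34.6°. Both are therefore within about 1–2° of square, against the allowed 15°.
- **Finished knobs:** Both measure 52–53.5°, the same as at the start to within about 1°.
- **Forces:** The highest wrist force in the readings I took was about 9 N.
- **Disagreements:** The two cameras differed by 2–3 mm on the knob positions, and the spout grip sat about 2 mm off centre. The arm gave way to that offset, and the final angles show no effect from it.
- **Refused move:** The first move call was refused by validation and moved nothing. I sent it again with all four keys in every row.

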